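# Seat the D-shaped battery pack in the charger

## Task

Put the D-shaped tool battery (one flat face, opposite face rounded) on charge: pick it up, turn it so that its flat face is on the same side as the flat side of the charger's D-shaped well, and lower it upright into the well while still holding it, not dropping it in, until it stands fully home on the well's floor; then let go. Leave the square pack and the round pack standing where they are.

Things in the scene. Friction and masses are not known exactly. Their poses are not given: they have to be found in the camera images.
- pack_d_c (a point): Centre, 45 mm up, of the upright black, grey-topped D-section battery pack: prism 90 mm tall, 46 (x) by 40 mm (y), about 220 g. Flat face at its x = -23 mm; sides y = +-20 mm flat and parallel from x = -23 to 3 mm; half-round end (radius 20 mm) towards +x. z up. Grip it from above across x or y, about 60 mm above its underside, so that the fingers stay clear of the charger's rim.
- charger_well (a point): Centre of the mouth of the D-shaped well, 45 mm above the bench, in a grey collar (about 76 x 70 mm) on the fixed charger's black base. Well 25 mm deep, 52 (x) by 46 mm (y): 3 mm play all round, 5 mm chamfer at the mouth. Flat side at its x = -26 mm, round end towards +x; the pack fits only with its x axis along this x axis. z up. Pack home: its centre 20 mm above this point.
- pack_sq_c (a point): Centre (45 mm up) of a bystander: black upright pack of square section, 42 x 42 mm, 90 mm tall, loose.
- pack_rd_c (a point): Centre (45 mm up) of a bystander: black upright round pack, diameter 42 mm, 90 mm tall, loose.

How it is judged (in metres and radians):
On the way:
1. the D-shaped pack is lowered into the well, still held: its foot at least 10 mm below the mouth while the fingers grip it (z of pack_d_c in the frame of charger_well below 0.035 m and horizontal distance between pack_d_c and charger_well below 0.012 m and contact force between the fingers and pack_d above 0.5 N), for 0.1 s.
At the end, for the whole second after the job is handed in: The D-shaped pack stands at rest and released in the charger's well: its foot within 5 mm of the well's floor, its centre within 10 mm of the well's axis, its flat within 15 degrees of the well's flat, upright within about 8 degrees; the square and round packs are within 30 mm of where they stood (z of pack_d_c in the frame of charger_well below 0.025 m and horizontal distance between pack_d_c and charger_well below 0.01 m and angle between the x axis of pack_d_c and the x axis of charger_well, either way round below 0.26 rad and angle between pack_d_c's own z axis and vertical below 0.15 rad and linear speed of pack_d below 0.02 m/s and distance of each of pack_sq_c, pack_rd_c from where it was at the start of the episode below 0.03 m); the robot touches nothing.
It fails at once if the square or the round pack is knocked over (angle between any of pack_sq_c, pack_rd_c's own z axis and vertical above 0.6 rad).
It also fails if it takes over 35 s, if anything falls off the work surface, if the arm or the gripper's body presses on something with over 40 N, if the wrist force passes 120 N, or if a joint passes its speed limit or range.

## Robot

A 6-joint arm with a two-finger parallel gripper is mounted at the origin on the work surface. World frame = base frame: x ahead of the robot, y to its left, z up, the work surface at z = 0. Lengths are in m, angles in degrees, forces in N, time in s.
With the tool pointing down it reaches from about 0.275 to 0.875 m from the base axis. Payload 12.5 kg.
Tool frame: the origin (TCP) lies where the fingers leave the gripper's body, on its centre line; the fingertips stand 73 mm ahead of it and the grasp point (between the pads) lies 54 mm ahead of it; z points along the fingers, y is the direction in which the jaws open and shut (so a half turn about z gives the same grasp; the last joint's range is limited). The gripper opens to 85 mm and grips with 20 to 120 N. Pads are 22 mm wide; open, the fingers measure 114 mm over their backs; the gripper's body (76 mm by 85 mm) begins 54 mm behind the grasp point. The pads swing forward as they close: fully open they stand 13 mm farther back than shut.
Start: joints at [59.611, 20.094, 94.641, -0, 65.266, -4.847], TCP at [0.237, 0.496, 0.304] pointing down, gripper open.
Joint ranges: [-157.81, 157.81], [-45, 120.19], [0.68, 151.7], [-89.99, 269.99], [4.06, 180], [-164.3, 164.3]. Speed limits (degrees/s): [127.2, 127.2, 159.86, 180, 180, 180].

## Interface

Orientations are given as a 3x3 rotation matrix whose columns are the frame's x, y, z axes.
In Python, from workcell import status, read_camera, workorder gives the robot as it stands.
- The arm moves only by the shell command python3 -m inch 'ROWS' [FORCE]. ROWS is JSON, a list of rows, each an object of numbers: "x", "y", "z": the shift along the world's x, y, z in mm; "wx", "wy", "wz": the turn, a rotation vector about the world's x, y, z in degrees; "fingers": the opening, from -1 (shut) to 1 (fully open). In form: [{"x": .., "y": .., "z": .., "wx": .., "wy": .., "wz": .., "fingers": ..}, ...]. A call has 1 to 5 rows; each row shifts and turns the commanded pose from where the row before left it; what a row does not reach is not made up. A row lasts 1/12 s, in which the tool goes at most 41.7 mm and 7.16 degrees, less where a joint would pass 70% of its speed; a pose out of reach is approached as far as the arm can. A call is refused whole if a number of a shift passes 41.7 or a number of a turn 7.16, either way. A call with a gripper value outside its range is refused whole. The fingers move at their own pace and stop on an object; FORCE is the grip in N (left out, the last holds). Time passes only in rows, so rows that do not move let the fingers close. It gives the time, the measured TCP pose, the force and the opening at its end, in the units of the state.
- status.read_state(): the state, without advancing time (a new reading comes with each control period).
- read_camera(name): name is "scene" or "top" or "wrist"; returns a dict with "image" (480x640x3 uint8, blue, green, red), "range_z" (480x640 float32, m along the optical axis (not along the pixel's ray), 0 where there is no reading), "mtx" (3x3 intrinsics, pixels), "dist" ([k1, k2, p1, p2, k3] as OpenCV has them; the pictures are not rectified), "T" (4x4, takes a point from camera to world coordinates). Camera axes: x right, y up, looking along -z (the intrinsics and any distortion apply to the point x, -y, -z); pixel columns grow to the right and rows downward; lengths in m; the calibration is good to about 2 mm. A picture is of the moment at which its call begins.
- workorder.sign_off(): hands the job in, once; it reports no verdict.
The state is a dict: "t": time; "joint_positions": joint angles; "qvel": joint speeds; "tau": joint torques, N m; "position": TCP position; "eef_rot": TCP orientation; "force": force on the tool from outside, world axes, zero at the start; "wrist_torque": the same for the moment, N m; "opening": finger opening in m.
Only numpy, scipy, OpenCV 4.12 (cv2) and the standard library are available. Lean on these libraries where they do the work, as an engineer would, in place of code of your own. Each camera call takes 0.05 s, during which the arm holds its last target. There are 200 camera calls.

## Working session

There is one attempt and no reset: what is moved stays moved. The work goes in short steps, Python scripts to look and compute and a shell command to move; the robot and the scene stay as the last step left them, time stands still between calls to the robot, and variables do not carry over. Pictures are saved under pics/ and viewed, about 8 in all and at most 12, crops included, and the job is handed in when it is done.

```bash
mkdir -p pics; python3 - <<'E'
from workcell import status, read_camera
import cv2,numpy as np
for n in("top","scene"):
    d=read_camera(n);cv2.imwrite(f"pics/{n}0.png",d["image"]);np.savez(f"{n}0.npz",**d);print(n,d["mtx"].round(1).tolist(),d["dist"],d["T"].round(3).tolist())
s=status.read_state();print(s["t"],s["eef_rot"],s["force"],s["opening"])
E
```

```text
top [[558.7, 0.0, 319.8], [0.0, 558.7, 245.6], [0.0, 0.0, 1.0]] [-0.0206165  0.         0.         0.         0.       ] [[0.021, 0.993, -0.118, 0.415], [-0.999, 0.018, -0.029, 0.041], [-0.027, 0.119, 0.993, 0.903], [0.0, 0.0, 0.0, 1.0]]
scene [[457.0, 0.0, 314.5], [0.0, 457.0, 239.1], [0.0, 0.0, 1.0]] [-0.08109188  0.          0.          0.          0.        ] [[0.718, -0.376, 0.586, 1.023], [0.696, 0.397, -0.598, -0.424], [-0.007, 0.837, 0.547, 0.549], [0.0, 0.0, 0.0, 1.0]]
0.1 [[-9.02271325e-01  4.31168377e-01 -5.35422845e-04]
 [ 4.31168699e-01  9.02270884e-01 -8.96812320e-04]
 [ 9.64193314e-05 -1.04002561e-03 -9.99999455e-01]] [-0.29362704 -0.32755661 -0.05443595] 0.08530536147421056
```

View pics/top0.png

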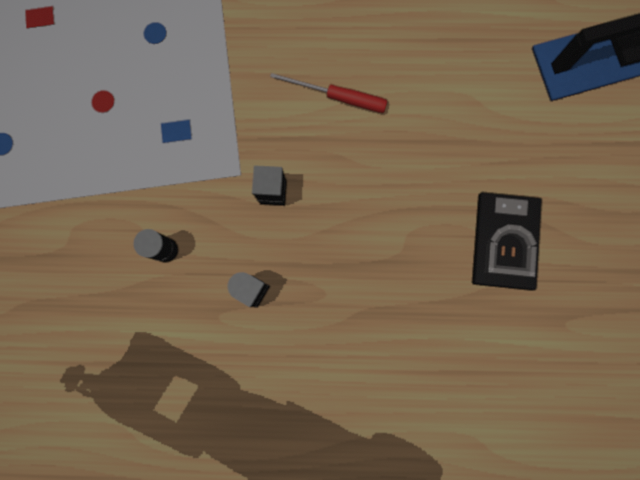

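View pics/scene0.png

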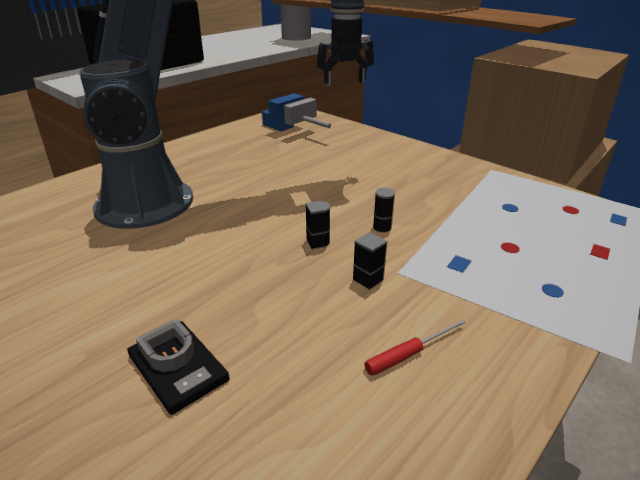

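The top view shows the square pack at (268,185), the round pack at (150,245), the D pack at (247,290) and the charger well at about (512,250) with its round end up. Next I'll measure them and look at an enlarged crop.

```bash
cat > h.py <<'E'
import numpy as np,cv2
def rays(d,px):
    u=cv2.undistortPoints(np.array(px,float).reshape(-1,1,2),d["mtx"],d["dist"]).reshape(-1,2)
    return np.c_[u[:,0],-u[:,1],-np.ones(len(u))]
def plane(d,px,z):
    r=rays(d,px)@d["T"][:3,:3].T;o=d["T"][:3,3]
    return o+r*((z-o[2])/r[:,2])[:,None]
def cloud(d):
    h,w=d["range_z"].shape;v,u=np.mgrid[:h,:w]
    r=rays(d,np.c_[u.ravel(),v.ravel()])*d["range_z"].ravel()[:,None]
    P=r@d["T"][:3,:3].T+d["T"][:3,3];P[d["range_z"].ravel()==0]=np.nan
    return P.reshape(h,w,3)
E
python3 - <<'E'
import numpy as np,cv2
from h import *
d=dict(np.load("top0.npz"));im=d["image"];P=cloud(d);g=cv2.cvtColor(im,cv2.COLOR_BGR2HSV)
for n,(u,v) in dict(sq=(268,183),rd=(149,244),d=(247,289)).items():
    m=((g[...,1]<60)&(g[...,2]>70)).astype(np.uint8);k,l=cv2.connectedComponents(m);q=l==l[v,u]
    if l[v,u]==0: print(n,g[v,u]);continue
    v_,u_=np.nonzero(q);pp=plane(d,np.c_[u_,v_],.09)
    c=pp.mean(0);(cc,sz,a)=cv2.minAreaRect((pp[:,:2]*1000).astype(np.float32))
    e=(pp-c)[:,:2];best=max(np.arange(0,360,2),key=lambda t:np.mean((e@[np.cos(np.radians(t)),np.sin(np.radians(t))])**3))
    print(n,q.sum(),c.round(4),"rangez",np.nanmedian(P[q],0).round(4),"rect",np.round(cc,1),np.round(sz,1),round(a,1),"skew+dir",best)
# collar
m=(P[...,2]>.037)&(P[...,2]<.055);m[:,:440]=0;m[:180]=0;m[310:]=0
p=P[m];print("collar",m.sum(),p.mean(0).round(4),cv2.minAreaRect((p[:,:2]*1000).astype(np.float32)),np.median(p[:,2]))
a=cv2.resize(im[160:320,220:300],None,fx=3.7,fy=3.7,interpolation=2);b=cv2.resize(im[160:320,470:550],None,fx=3.7,fy=3.7,interpolation=2)
cv2.imwrite("pics/crop0.png",cv2.convertScaleAbs(np.hstack([a,b]),alpha=1.6))
E
```

```text
sq 787 [0.6088 0.146  0.09  ] rangez [0.6083 0.1459 0.0913] rect [608.8 145.5] [43.6 42.5] 88.5 skew+dir 222
rd 631 [0.5108 0.3201 0.09  ] rangez [0.5107 0.3197 0.0911] rect [510.5 319.8] [42.  40.5] 3.2 skew+dir 42
d 807 [0.4477 0.1738 0.09  ] rangez [0.4483 0.1734 0.0912] rect [448.8 175.5] [46.6 41.3] 61.9 skew+dir 182
collar 1246 [ 0.5121 -0.2306  0.0443] ((516.2705078125, -230.42083740234375), (71.69465637207031, 76.54734802246094), 85.50537872314453) 0.04468445556741363
```

View pics/crop0.png

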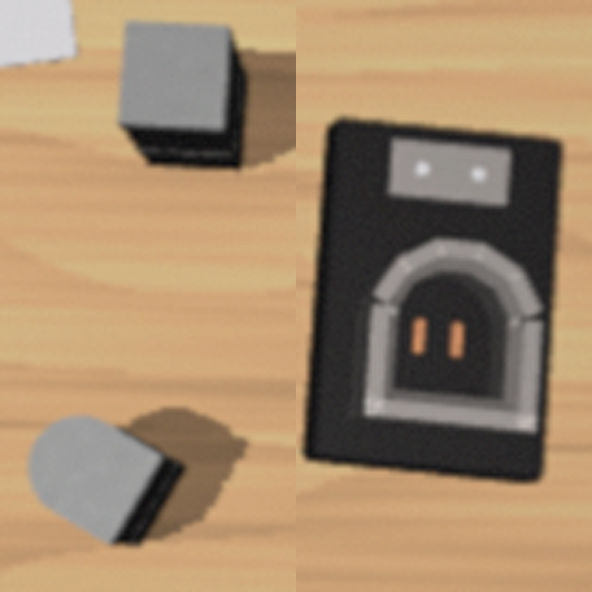

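The crop shows the D pack's flat edge running from (165,455) to (112,542), so its +x points up-left at a yaw of about 61°. The well's flat side is at the bottom, along (367,412)–(533,430), so its +x yaw is about −5°. I'll grip across the parallel sides with the jaw at 151°, and go above the pack first.

```bash
for i in 1 2 3; do :; done
python3 -m inch '[{"x":13.9,"y":-21.8,"z":-4,"wz":5.77,"fingers":1},{"x":13.9,"y":-21.8,"z":-4,"wz":5.77,"fingers":1},{"x":13.9,"y":-21.8,"z":-4,"wz":5.77,"fingers":1},{"x":13.9,"y":-21.8,"z":-4,"wz":5.77,"fingers":1},{"x":13.9,"y":-21.8,"z":-4,"wz":5.77,"fingers":1}]'
python3 -m inch '[{"x":13.9,"y":-21.8,"z":-4,"wz":5.77,"fingers":1},{"x":13.9,"y":-21.8,"z":-4,"wz":5.77,"fingers":1},{"x":13.9,"y":-21.8,"z":-4,"wz":5.77,"fingers":1},{"x":13.9,"y":-21.8,"z":-4,"wz":5.77,"fingers":1},{"x":13.9,"y":-21.8,"z":-4,"wz":5.77,"fingers":1}]'
python3 -m inch '[{"x":13.9,"y":-21.8,"z":-4,"wz":5.77,"fingers":1},{"x":13.9,"y":-21.8,"z":-4,"wz":5.77,"fingers":1},{"x":13.9,"y":-21.8,"z":-4,"wz":5.77,"fingers":1},{"x":13.9,"y":-21.8,"z":-4,"wz":5.77,"fingers":1},{"x":13.9,"y":-21.8,"z":-4,"wz":5.77,"fingers":1}]'
python3 -m inch '[{"fingers":1},{"fingers":1}]'
python3 - <<'E'
from workcell import status, read_camera
import cv2,numpy as np
d=read_camera("wrist");cv2.imwrite("pics/w1.png",cv2.convertScaleAbs(d["image"],alpha=1.5));np.savez("w1.npz",**d)
s=status.read_state();R=s["eef_rot"];R=np.array(R);print(s["t"],s["position"],np.degrees(np.arctan2(R[1,1],R[0,1])),s["joint_positions"]);print(d["T"].round(3))
E
```

```text
0.15 [0.23702803 0.49610792 0.3034803 ] 64.45790774849965 [ 5.96113087e+01  2.01187865e+01  9.46665737e+01 -2.25709223e-04
  6.52658280e+01 -4.84650264e+00]
[[ 0.431 -0.859 -0.277  0.168]
 [ 0.902  0.41   0.133  0.531]
 [-0.    -0.307  0.952  0.374]
 [ 0.     0.     0.     1.   ]]invalid input at $[0]: expected keys x, y, z, wx, wy, wz, fingers
invalid input at $[0]: expected keys x, y, z, wx, wy, wz, fingers
invalid input at $[0]: expected keys x, y, z, wx, wy, wz, fingers
invalid input at $[0]: expected keys x, y, z, wx, wy, wz, fingers
```

View pics/w1.png

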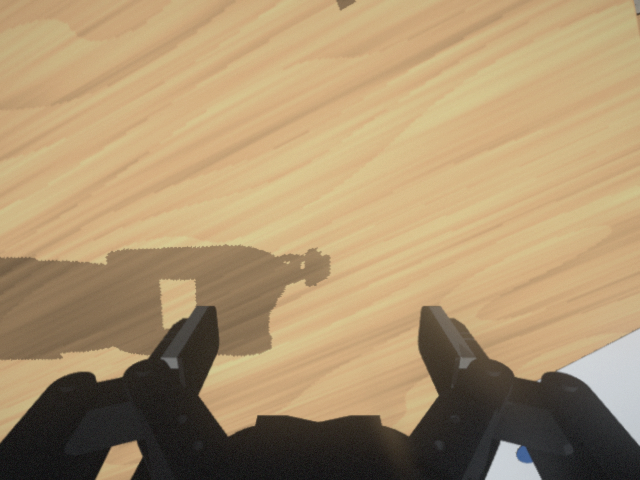

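All seven keys are required, so nothing moved. The picture shows only bench and the open fingers (tips near (205,310) and (430,310)). I'll resend with full rows.

```bash
python3 -m inch '[{"x":13.9,"y":-21.8,"z":-4,"wx":0,"wy":0,"wz":5.77,"fingers":1},{"x":13.9,"y":-21.8,"z":-4,"wx":0,"wy":0,"wz":5.77,"fingers":1},{"x":13.9,"y":-21.8,"z":-4,"wx":0,"wy":0,"wz":5.77,"fingers":1},{"x":13.9,"y":-21.8,"z":-4,"wx":0,"wy":0,"wz":5.77,"fingers":1},{"x":13.9,"y":-21.8,"z":-4,"wx":0,"wy":0,"wz":5.77,"fingers":1}]'
python3 -m inch '[{"x":13.9,"y":-21.8,"z":-4,"wx":0,"wy":0,"wz":5.77,"fingers":1},{"x":13.9,"y":-21.8,"z":-4,"wx":0,"wy":0,"wz":5.77,"fingers":1},{"x":13.9,"y":-21.8,"z":-4,"wx":0,"wy":0,"wz":5.77,"fingers":1},{"x":13.9,"y":-21.8,"z":-4,"wx":0,"wy":0,"wz":5.77,"fingers":1},{"x":13.9,"y":-21.8,"z":-4,"wx":0,"wy":0,"wz":5.77,"fingers":1}]'
python3 -m inch '[{"x":13.9,"y":-21.8,"z":-4,"wx":0,"wy":0,"wz":5.77,"fingers":1},{"x":13.9,"y":-21.8,"z":-4,"wx":0,"wy":0,"wz":5.77,"fingers":1},{"x":13.9,"y":-21.8,"z":-4,"wx":0,"wy":0,"wz":5.77,"fingers":1},{"x":13.9,"y":-21.8,"z":-4,"wx":0,"wy":0,"wz":5.77,"fingers":1},{"x":13.9,"y":-21.8,"z":-4,"wx":0,"wy":0,"wz":5.77,"fingers":1}]'
python3 -m inch '[{"x":0,"y":0,"z":0,"wx":0,"wy":0,"wz":0,"fingers":1},{"x":0,"y":0,"z":0,"wx":0,"wy":0,"wz":0,"fingers":1}]'
cat > look.py <<'E'
import sys;from workcell import status, read_camera
import cv2,numpy as np
n,c=sys.argv[1:3]
d=read_camera(c);cv2.imwrite(f"pics/{n}.png",cv2.convertScaleAbs(d["image"],alpha=1.5));np.savez(n+".npz",**d)
s=status.read_state();R=np.array(s["eef_rot"]);print(s["t"],s["position"],"yaw",np.degrees(np.arctan2(R[1,1],R[0,1])),s["joint_positions"],s["opening"],s["force"]);print(R[:,2],d["T"].round(3))
E
python3 look.py w2 wrist
```

```text
t: 0.57
position: [0.307, 0.3861, 0.2836]
eef_rot: [[-0.998, -0.063, -0.0], [-0.063, 0.998, -0.0], [0.0, -0.0, -1.0]]
force: [1.5, 0.6, -0.4]
opening: 0.0856
t: 0.98
position: [0.3765, 0.2771, 0.2636]
eef_rot: [[-0.844, -0.537, -0.0], [-0.537, 0.844, -0.0], [0.0, -0.0, -1.0]]
force: [-0.0, 0.9, 0.4]
opening: 0.0853
t: 1.4
position: [0.4461, 0.168, 0.2436]
eef_rot: [[-0.48, -0.877, -0.0], [-0.877, 0.48, -0.0], [0.0, 0.0, -1.0]]
force: [0.2, 0.3, -0.8]
opening: 0.0855
t: 1.57
position: [0.4459, 0.1685, 0.2436]
eef_rot: [[-0.487, -0.873, -0.001], [-0.873, 0.487, -0.0], [0.0, 0.001, -1.0]]
force: [0.2, 0.7, -0.1]
opening: 0.0854
1.6167 [0.4454837  0.16917827 0.24374074] yaw 150.8459600227722 [ 1.51912254e+01  1.70219426e+01  1.08692886e+02  1.15337240e-02
  5.43172998e+01 -1.35661469e+02] 0.08554825388680505 [ 0.17173153  1.05082889 -0.61238548]
[-5.83995976e-04  1.08573337e-05 -9.99999829e-01] [[-0.873 -0.464 -0.149  0.409]
 [ 0.487 -0.831 -0.268  0.101]
 [ 0.    -0.307  0.952  0.314]
 [ 0.     0.     0.     1.   ]]
```

View pics/w2.png

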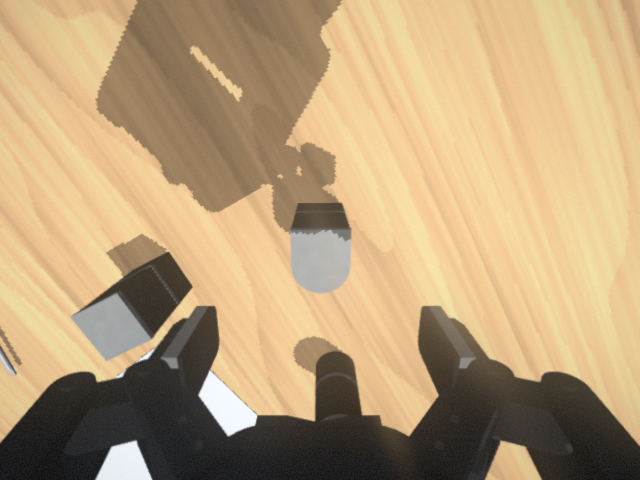

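The wrist view shows the D pack's top at columns 291–350, with the flat edge level at row 230 and the round end at row 293, so the yaw is aligned. I'll compute the exact offset from the pack's top outline.

```bash
python3 - <<'E'
import numpy as np
from h import *
d=dict(np.load("w2.npz"))
p=plane(d,[(291,233),(350,233),(291,260),(350,260),(320,293),(320,230)],.09)
y=np.radians(61);ex=np.array([np.cos(y),np.sin(y)]);ey=np.array([-ex[1],ex[0]])
q=p[:,:2]-[.4455,.1692]
print(np.c_[q@ex,q@ey].round(4))
E
```

```text
[[-0.0113 -0.0196]
 [-0.0112  0.0199]
 [ 0.008  -0.0201]
 [ 0.0081  0.0204]
 [ 0.033  -0.0003]
 [-0.0134 -0.0002]]
```

```bash
python3 -m inch '[{"x":1,"y":1.5,"z":-27,"wx":0,"wy":0,"wz":0,"fingers":1},{"x":0,"y":0,"z":-27,"wx":0,"wy":0,"wz":0,"fingers":1},{"x":0,"y":0,"z":-27,"wx":0,"wy":0,"wz":0,"fingers":1},{"x":0,"y":0,"z":-27,"wx":0,"wy":0,"wz":0,"fingers":1},{"x":0,"y":0,"z":-23,"wx":0,"wy":0,"wz":0,"fingers":1}]' 40
python3 -m inch '[{"x":0,"y":0,"z":0,"wx":0,"wy":0,"wz":0,"fingers":-1},{"x":0,"y":0,"z":0,"wx":0,"wy":0,"wz":0,"fingers":-1},{"x":0,"y":0,"z":0,"wx":0,"wy":0,"wz":0,"fingers":-1},{"x":0,"y":0,"z":0,"wx":0,"wy":0,"wz":0,"fingers":-1},{"x":0,"y":0,"z":0,"wx":0,"wy":0,"wz":0,"fingers":-1}]' 40
python3 -m inch '[{"x":0,"y":0,"z":0,"wx":0,"wy":0,"wz":0,"fingers":-1},{"x":0,"y":0,"z":0,"wx":0,"wy":0,"wz":0,"fingers":-1},{"x":0,"y":0,"z":0,"wx":0,"wy":0,"wz":0,"fingers":-1},{"x":0,"y":0,"z":0,"wx":0,"wy":0,"wz":0,"fingers":-1},{"x":0,"y":0,"z":0,"wx":0,"wy":0,"wz":0,"fingers":-1}]' 40
```

```text
t: 2.03
position: [0.4458, 0.1717, 0.1115]
eef_rot: [[-0.485, -0.874, -0.0], [-0.874, 0.485, -0.0], [0.0, 0.0, -1.0]]
force: [0.1, 0.7, -0.3]
opening: 0.0852
t: 2.45
position: [0.4472, 0.1712, 0.1145]
eef_rot: [[-0.485, -0.875, 0.002], [-0.875, 0.485, 0.001], [-0.002, -0.002, -1.0]]
force: [-2.5, 2.0, 9.0]
opening: 0.0398
t: 2.87
position: [0.4471, 0.1712, 0.1144]
eef_rot: [[-0.485, -0.875, 0.002], [-0.875, 0.485, 0.001], [-0.002, -0.002, -1.0]]
force: [-3.3, 2.2, 8.8]
opening: 0.0395
```

```bash
python3 -m inch '[{"x":0,"y":0,"z":15,"wx":0,"wy":0,"wz":0,"fingers":-1},{"x":0,"y":0,"z":25,"wx":0,"wy":0,"wz":0,"fingers":-1},{"x":0,"y":0,"z":25,"wx":0,"wy":0,"wz":0,"fingers":-1},{"x":0,"y":0,"z":25,"wx":0,"wy":0,"wz":0,"fingers":-1},{"x":0,"y":0,"z":20,"wx":0,"wy":0,"wz":0,"fingers":-1}]' 40
python3 -m inch '[{"x":4,"y":-20,"z":0,"wx":0,"wy":0,"wz":-4.4,"fingers":-1},{"x":4,"y":-24,"z":0,"wx":0,"wy":0,"wz":-4.4,"fingers":-1},{"x":4,"y":-24,"z":0,"wx":0,"wy":0,"wz":-4.4,"fingers":-1},{"x":4,"y":-24,"z":0,"wx":0,"wy":0,"wz":-4.4,"fingers":-1},{"x":4,"y":-24,"z":0,"wx":0,"wy":0,"wz":-4.4,"fingers":-1}]' 40
python3 -m inch '[{"x":4,"y":-24,"z":0,"wx":0,"wy":0,"wz":-4.4,"fingers":-1},{"x":4,"y":-24,"z":0,"wx":0,"wy":0,"wz":-4.4,"fingers":-1},{"x":4,"y":-24,"z":0,"wx":0,"wy":0,"wz":-4.4,"fingers":-1},{"x":4,"y":-24,"z":0,"wx":0,"wy":0,"wz":-4.4,"fingers":-1},{"x":4,"y":-24,"z":0,"wx":0,"wy":0,"wz":-4.4,"fingers":-1}]' 40
python3 -m inch '[{"x":4,"y":-24,"z":0,"wx":0,"wy":0,"wz":-4.4,"fingers":-1},{"x":4,"y":-24,"z":0,"wx":0,"wy":0,"wz":-4.4,"fingers":-1},{"x":4,"y":-24,"z":0,"wx":0,"wy":0,"wz":-4.4,"fingers":-1},{"x":4,"y":-20,"z":0,"wx":0,"wy":0,"wz":-4.4,"fingers":-1},{"x":4,"y":-15,"z":0,"wx":0,"wy":0,"wz":-4.4,"fingers":-1}]' 40
python3 -m inch '[{"x":0,"y":0,"z":0,"wx":0,"wy":0,"wz":0,"fingers":-1},{"x":0,"y":0,"z":0,"wx":0,"wy":0,"wz":0,"fingers":-1},{"x":0,"y":0,"z":0,"wx":0,"wy":0,"wz":0,"fingers":-1}]' 40
python3 look.py w3 wrist
```

```text
t: 3.28
position: [0.4467, 0.1708, 0.2254]
eef_rot: [[-0.485, -0.875, 0.002], [-0.875, 0.485, 0.001], [-0.001, -0.002, -1.0]]
force: [0.5, -0.6, -2.2]
opening: 0.0393
t: 3.7
position: [0.4665, 0.0537, 0.2237]
eef_rot: [[-0.779, -0.626, 0.001], [-0.626, 0.779, -0.0], [-0.001, -0.001, -1.0]]
force: [0.4, 0.6, -1.9]
opening: 0.0397
t: 4.12
position: [0.4865, -0.0665, 0.2237]
eef_rot: [[-0.957, -0.289, 0.001], [-0.289, 0.957, -0.0], [-0.001, -0.0, -1.0]]
force: [-0.4, 0.6, -3.3]
opening: 0.0399
t: 4.53
position: [0.5066, -0.1739, 0.2236]
eef_rot: [[-0.996, 0.092, 0.001], [0.092, 0.996, -0.001], [-0.001, -0.0, -1.0]]
force: [-0.1, -0.5, -2.3]
opening: 0.0396
t: 4.78
position: [0.5063, -0.1717, 0.2231]
eef_rot: [[-0.996, 0.086, -0.0], [0.086, 0.996, 0.0], [0.0, 0.0, -1.0]]
force: [-0.6, 0.5, -1.9]
opening: 0.0396
4.8333 [ 0.50638605 -0.17151953  0.22315214] yaw 85.10751001782226 [-2.37035408e+01  2.42372630e+01  1.01301957e+02  7.19251034e-03
  5.44652839e+01 -1.08815231e+02] 0.0396907152225895 [ 0.06371566  0.83224962 -3.00748827]
[-3.09067842e-05  1.25135542e-04 -9.99999992e-01] [[ 0.086 -0.948 -0.306  0.429]
 [ 0.996  0.082  0.026 -0.164]
 [ 0.001 -0.307  0.952  0.293]
 [ 0.     0.     0.     1.   ]]
```

View pics/w3.png

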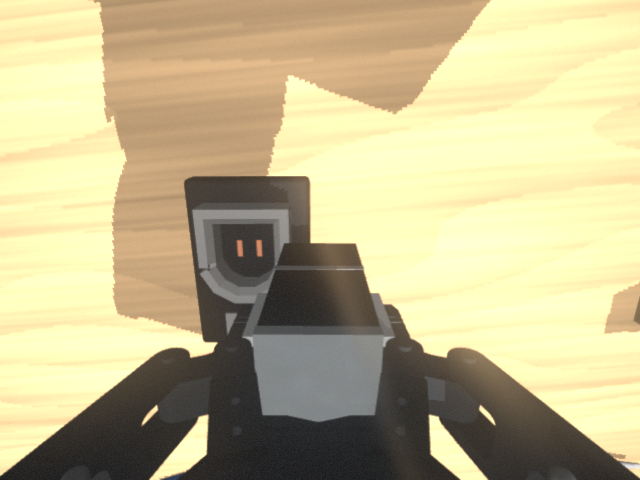

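The charger's edges are level in the picture, so the yaw matches. The collar's flat edge is at row ~206, columns 194–289. The held pack's foot edge is at row ~243, columns 282–357. I'll work out the offset from this view.

```bash
python3 - <<'E'
import numpy as np
from h import *
d=dict(np.load("w3.npz"));P=cloud(d)
y=np.radians(-4.8);ex=np.array([np.cos(y),np.sin(y)]);ey=np.array([-ex[1],ex[0]]);t=[.5064,-.1715]
f=lambda p:np.c_[(p[...,:2]-t)@ex,(p[...,:2]-t)@ey,p[...,2]].round(4)
m=(P[...,2]>.041)&(P[...,2]<.052);m[:150]=0;m[330:]=0;m[:,400:]=0
q=f(P[m]);print("collar cloud",len(q),np.percentile(q,[0.5,99.5],axis=0).round(4).tolist())
fr=q[q[:,0]<q[:,0].min()+.01]; print("flat side y range",np.percentile(fr[:,1],[1,99]))
print("collar px",f(plane(d,[(194,207),(289,206),(194,250)],.045)).tolist())
for z in(.106,.109):print("foot px",z,f(plane(d,[(282,243),(357,243)],z)).tolist())
m=np.zeros(m.shape,bool);m[248:325,300:340]=1;q=f(P[m]);print("flat face: x vs z",np.polyfit(q[:,2]-.1,q[:,0],1),q[:,2].min(),q[:,2].max())
g=cv2.cvtColor(d["image"],cv2.COLOR_BGR2GRAY);print(g[200:215,240],g[235,186:222],g[235,270:296])
E
```

```text
collar cloud 3587 [[-0.0221, -0.0908, 0.0411], [0.0537, -0.0208, 0.0467]]
flat side y range [-0.0904  -0.02155]
collar px [[-0.0236, -0.0892, 0.045], [-0.0242, -0.0201, 0.045], [0.0095, -0.0929, 0.045]]
foot px 0.106 [[-0.0159, -0.0194, 0.106], [-0.0158, 0.023, 0.106]]
foot px 0.109 [[-0.0169, -0.0191, 0.109], [-0.0168, 0.0226, 0.109]]
 ** On entry to DLASCL parameter number  4 had an illegal value
 ** On entry to DLASCL parameter number  4 had an illegal value
 ** On entry to DLASCL parameter number  4 had an illegal value
 ** On entry to DLASCL parameter number  4 had an illegal value
 ** On entry to DLASCL parameter number  5 had an illegal value
 ** On entry to DLASCL parameter number  4 had an illegal valueTraceback (most recent call last):
  File "<stdin>", line 11, in <module>
    c, resids, rank, s = lstsq(lhs, rhs, rcond)
                         ~~~~~^^^^^^^^^^^^^^^^^
    x, resids, rank, s = _umath_linalg.lstsq(a, b, rcond,
                         ~~~~~~~~~~~~~~~~~~~^^^^^^^^^^^^^
                                             signature=signature)
                                             ^^^^^^^^^^^^^^^^^^^^
    raise LinAlgError("SVD did not converge in Linear Least Squares")
numpy.linalg.LinAlgError: SVD did not converge in Linear Least Squares
```

```bash
python3 -m inch '[{"x":1.4,"y":-19,"z":0,"wx":0,"wy":0,"wz":0,"fingers":-1},{"x":1.4,"y":-20,"z":0,"wx":0,"wy":0,"wz":0,"fingers":-1},{"x":1.4,"y":-19,"z":0,"wx":0,"wy":0,"wz":0,"fingers":-1},{"x":0,"y":0,"z":-22,"wx":0,"wy":0,"wz":0,"fingers":-1},{"x":0,"y":0,"z":-22,"wx":0,"wy":0,"wz":0,"fingers":-1}]' 40
python3 -m inch '[{"x":0,"y":0,"z":-8,"wx":0,"wy":0,"wz":0,"fingers":-1},{"x":0,"y":0,"z":0,"wx":0,"wy":0,"wz":0,"fingers":-1},{"x":0,"y":0,"z":0,"wx":0,"wy":0,"wz":0,"fingers":-1},{"x":0,"y":0,"z":0,"wx":0,"wy":0,"wz":0,"fingers":-1}]' 40
python3 look.py w4 wrist
```

```text
t: 5.25
position: [0.5113, -0.2306, 0.1795]
eef_rot: [[-0.996, 0.086, 0.003], [0.086, 0.996, -0.001], [-0.003, -0.001, -1.0]]
force: [0.2, 0.9, -3.6]
opening: 0.0395
t: 5.58
position: [0.5114, -0.2301, 0.1721]
eef_rot: [[-0.996, 0.086, 0.001], [0.086, 0.996, -0.001], [-0.001, -0.001, -1.0]]
force: [0.3, -0.4, -2.4]
opening: 0.0394
5.6333 [ 0.5113726  -0.23019504  0.17218905] yaw 85.04692592781774 [-2.89908172e+01  3.07963967e+01  9.92421077e+01 -1.68921568e-03
  4.98512666e+01 -1.14036695e+02] 0.039847729545141715 [-0.15029161  0.95152985 -2.15908781]
[ 1.67187141e-03 -9.52147015e-04 -9.99998149e-01] [[ 0.086 -0.948 -0.308  0.434]
 [ 0.996  0.082  0.027 -0.222]
 [-0.    -0.309  0.951  0.242]
 [ 0.     0.     0.     1.   ]]
```

View pics/w4.png

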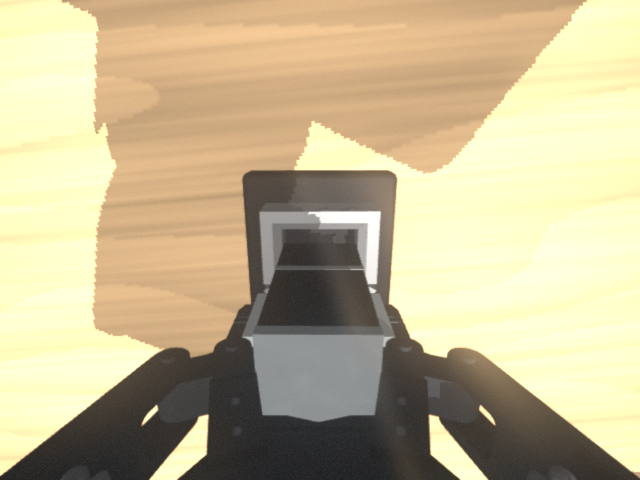

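Laterally it is centred: the collar's midpoint is at column ~320.5 and the pack's foot at ~319.5. Checking the fore-aft offset with one ray cast.

```bash
python3 - <<'E'
import numpy as np
from h import *
d=dict(np.load("w4.npz"));P=cloud(d)
y=np.radians(-4.95);ex=np.array([np.cos(y),np.sin(y)]);ey=np.array([-ex[1],ex[0]]);t=[.5114,-.2302]
f=lambda p:np.c_[(p[...,:2]-t)@ex,(p[...,:2]-t)@ey].round(4)
m=(P[...,2]>.041)&(P[...,2]<.052);m[:150]=0;m[240:]=0;m[:,420:]=0
q=f(P[m]);print("collar cloud",len(q),np.percentile(q,[0.5,99.5],axis=0).round(4).tolist())
print("collar px",f(plane(d,[(260,211),(381,211)],.045)).tolist())
print("foot px",f(plane(d,[(282,243),(357,243)],.058)).tolist())
g=cv2.cvtColor(d["image"],cv2.COLOR_BGR2GRAY);print(g[200:262,320].tolist(),g[235,255:300].tolist(),g[235,345:385].tolist())
E
```

```text
collar cloud 2639 [[-0.0321, -0.0326], [-0.0145, 0.037]]
collar px [[-0.0319, -0.0324], [-0.0319, 0.0376]]
foot px [[-0.0167, -0.0189], [-0.0167, 0.0228]]
[67, 66, 68, 73, 73, 72, 73, 72, 68, 71, 75, 113, 164, 168, 168, 168, 166, 163, 165, 161, 159, 138, 130, 107, 107, 108, 108, 109, 106, 79, 64, 63, 63, 59, 56, 52, 54, 52, 52, 51, 50, 50, 47, 47, 44, 45, 44, 42, 43, 44, 44, 45, 43, 41, 42, 41, 39, 40, 40, 40, 38, 40] [48, 50, 47, 46, 50, 74, 101, 105, 105, 105, 105, 106, 106, 106, 105, 106, 104, 96, 83, 80, 81, 79, 80, 80, 81, 80, 73, 61, 53, 53, 47, 43, 44, 42, 42, 41, 44, 42, 43, 43, 45, 42, 43, 41, 42] [53, 54, 50, 50, 52, 50, 52, 53, 52, 59, 66, 68, 85, 107, 116, 116, 117, 118, 118, 118, 118, 124, 148, 168, 171, 171, 171, 171, 171, 170, 172, 171, 171, 157, 123, 85, 79, 79, 80, 82]
```

The offset is under 0.5 mm (well centre 6.0/2.4 mm, pack 6.3/1.95 mm in the tool frame). Lowering slowly by about 38 mm.

```bash
python3 -m inch '[{"x":0,"y":0,"z":-5,"wx":0,"wy":0,"wz":0,"fingers":-1},{"x":0,"y":0,"z":-5,"wx":0,"wy":0,"wz":0,"fingers":-1},{"x":0,"y":0,"z":-5,"wx":0,"wy":0,"wz":0,"fingers":-1},{"x":0,"y":0,"z":0,"wx":0,"wy":0,"wz":0,"fingers":-1}]' 40
python3 -m inch '[{"x":0,"y":0,"z":-4,"wx":0,"wy":0,"wz":0,"fingers":-1},{"x":0,"y":0,"z":-4,"wx":0,"wy":0,"wz":0,"fingers":-1},{"x":0,"y":0,"z":-4,"wx":0,"wy":0,"wz":0,"fingers":-1},{"x":0,"y":0,"z":-4,"wx":0,"wy":0,"wz":0,"fingers":-1},{"x":0,"y":0,"z":0,"wx":0,"wy":0,"wz":0,"fingers":-1}]' 40
```

```text
t: 5.97
position: [0.5104, -0.23, 0.1548]
eef_rot: [[-0.996, 0.087, -0.001], [0.087, 0.996, 0.001], [0.001, 0.001, -1.0]]
force: [-0.6, -0.2, -3.2]
opening: 0.0397
t: 6.38
position: [0.5105, -0.2301, 0.139]
eef_rot: [[-0.996, 0.087, -0.001], [0.087, 0.996, 0.001], [0.001, 0.001, -1.0]]
force: [0.0, 0.2, -3.3]
opening: 0.0396
```

No contact so far. Continuing to the floor.

```bash
python3 -m inch '[{"x":0,"y":0,"z":-2,"wx":0,"wy":0,"wz":0,"fingers":-1},{"x":0,"y":0,"z":-1.5,"wx":0,"wy":0,"wz":0,"fingers":-1},{"x":0,"y":0,"z":0,"wx":0,"wy":0,"wz":0,"fingers":-1},{"x":0,"y":0,"z":0,"wx":0,"wy":0,"wz":0,"fingers":-1}]' 40
python3 -m inch '[{"x":0,"y":0,"z":-1,"wx":0,"wy":0,"wz":0,"fingers":-1},{"x":0,"y":0,"z":0,"wx":0,"wy":0,"wz":0,"fingers":-1},{"x":0,"y":0,"z":0,"wx":0,"wy":0,"wz":0,"fingers":-1}]' 40
```

```text
t: 6.72
position: [0.5108, -0.2303, 0.1364]
eef_rot: [[-0.996, 0.087, 0.0], [0.087, 0.996, -0.0], [-0.0, -0.0, -1.0]]
force: [0.4, 0.2, -3.8]
opening: 0.0391
t: 6.97
position: [0.5108, -0.2302, 0.1354]
eef_rot: [[-0.996, 0.087, 0.0], [0.087, 0.996, -0.0], [-0.0, -0.0, -1.0]]
force: [-0.8, -0.4, -3.3]
opening: 0.0394
```

```bash
python3 -m inch '[{"x":0,"y":0,"z":-1,"wx":0,"wy":0,"wz":0,"fingers":-1},{"x":0,"y":0,"z":0,"wx":0,"wy":0,"wz":0,"fingers":-1},{"x":0,"y":0,"z":0,"wx":0,"wy":0,"wz":0,"fingers":-1}]' 40
python3 -m inch '[{"x":0,"y":0,"z":-1,"wx":0,"wy":0,"wz":0,"fingers":-1},{"x":0,"y":0,"z":0,"wx":0,"wy":0,"wz":0,"fingers":-1},{"x":0,"y":0,"z":0,"wx":0,"wy":0,"wz":0,"fingers":-1}]' 40
```

```text
t: 7.22
position: [0.5109, -0.2303, 0.1345]
eef_rot: [[-0.996, 0.087, 0.0], [0.087, 0.996, -0.0], [-0.0, -0.0, -1.0]]
force: [-0.3, 0.1, -0.1]
opening: 0.0395
t: 7.47
position: [0.511, -0.2303, 0.1345]
eef_rot: [[-0.996, 0.087, 0.001], [0.087, 0.996, -0.0], [-0.001, -0.0, -1.0]]
force: [-3.5, 2.6, 11.4]
opening: 0.0395
```

The force rose at TCP z = 134.5 mm, as predicted, so the pack is on the floor. Releasing, then lifting straight up.

```bash
python3 -m inch '[{"x":0,"y":0,"z":0,"wx":0,"wy":0,"wz":0,"fingers":0.2},{"x":0,"y":0,"z":0,"wx":0,"wy":0,"wz":0,"fingers":0.6},{"x":0,"y":0,"z":0,"wx":0,"wy":0,"wz":0,"fingers":0.8},{"x":0,"y":0,"z":0,"wx":0,"wy":0,"wz":0,"fingers":0.8},{"x":0,"y":0,"z":0,"wx":0,"wy":0,"wz":0,"fingers":0.8}]'
python3 -m inch '[{"x":0,"y":0,"z":10,"wx":0,"wy":0,"wz":0,"fingers":0.8},{"x":0,"y":0,"z":25,"wx":0,"wy":0,"wz":0,"fingers":0.8},{"x":0,"y":0,"z":25,"wx":0,"wy":0,"wz":0,"fingers":0.8},{"x":0,"y":0,"z":25,"wx":0,"wy":0,"wz":0,"fingers":0.8},{"x":0,"y":0,"z":25,"wx":0,"wy":0,"wz":0,"fingers":0.8}]'
python3 -m inch '[{"x":-15,"y":20,"z":20,"wx":0,"wy":0,"wz":0,"fingers":0.8},{"x":-20,"y":35,"z":10,"wx":0,"wy":0,"wz":0,"fingers":0.8},{"x":-20,"y":35,"z":0,"wx":0,"wy":0,"wz":0,"fingers":0.8},{"x":-20,"y":35,"z":0,"wx":0,"wy":0,"wz":0,"fingers":0.8},{"x":-15,"y":20,"z":0,"wx":0,"wy":0,"wz":0,"fingers":0.8}]'
python3 -m inch '[{"x":0,"y":0,"z":0,"wx":0,"wy":0,"wz":0,"fingers":0.8},{"x":0,"y":0,"z":0,"wx":0,"wy":0,"wz":0,"fingers":0.8}]'
python3 look.py end top; python3 look.py ends scene
python3 - <<'E'
import numpy as np
from h import *
d=dict(np.load("end.npz"));P=cloud(d)
a=cv2.imread("pics/end.png");b=cv2.imread("pics/ends.png")
cv2.imwrite("pics/fin.png",np.hstack([cv2.resize(a[150:330,440:580],None,fx=2.7,fy=2.7),cv2.resize(b[276:456,90:230],None,fx=2.7,fy=2.7)]))
for n,(c,z) in dict(pk=((.517,-.23),.11),sq=((.609,.146),.09),rd=((.511,.32),.09)).items():
    m=(abs(P[...,2]-z)<.008)&(np.hypot(P[...,0]-c[0],P[...,1]-c[1])<.05);p=P[m]
    if len(p):print(n,len(p),np.median(p[:,2]).round(4),cv2.minAreaRect((p[:,:2]*1000).astype(np.float32)))
E
```

```text
t: 7.88
position: [0.5109, -0.2303, 0.1333]
eef_rot: [[-0.996, 0.087, 0.0], [0.087, 0.996, -0.0], [-0.0, -0.0, -1.0]]
force: [-0.6, -0.4, -0.3]
opening: 0.0768
t: 8.3
position: [0.5107, -0.2302, 0.2453]
eef_rot: [[-0.996, 0.087, 0.0], [0.087, 0.996, -0.0], [-0.0, -0.0, -1.0]]
force: [-0.3, -0.5, 0.5]
opening: 0.077
t: 8.72
position: [0.4189, -0.0829, 0.2741]
eef_rot: [[-0.996, 0.086, 0.0], [0.086, 0.996, 0.0], [-0.0, 0.0, -1.0]]
force: [0.2, 0.4, 0.5]
opening: 0.0767
t: 8.88
position: [0.4206, -0.0846, 0.2743]
eef_rot: [[-0.996, 0.085, 0.001], [0.085, 0.996, -0.001], [-0.001, -0.0, -1.0]]
force: [0.8, -0.1, -0.2]
opening: 0.0772
8.9333 [ 0.42122737 -0.08536886  0.27422014] yaw 85.05058490949044 [-1.76639793e+01  9.67717369e+00  1.13317720e+02 -1.03808222e-02
  5.69066684e+01 -1.02708929e+02] 0.07722110269000387 [ 0.72001515 -0.1112281   0.38321028]
[ 1.59100415e-03 -6.65951890e-04 -9.99998513e-01] [[ 0.021  0.993 -0.118  0.415]
 [-0.999  0.018 -0.029  0.041]
 [-0.027  0.119  0.993  0.903]
 [ 0.     0.     0.     1.   ]]
8.9833 [ 0.42144447 -0.08577644  0.27398149] yaw 85.00244429892864 [-1.77083230e+01  9.73528690e+00  1.13285386e+02 -7.37911204e-03
  5.69016929e+01 -1.02706757e+02] 0.07690777930175242 [ 0.53340625 -0.23960705  0.53250672]
[ 1.25794855e-03 -5.14922130e-04 -9.99999076e-01] [[ 0.718 -0.376  0.586  1.023]
 [ 0.696  0.397 -0.598 -0.424]
 [-0.007  0.837  0.547  0.549]
 [ 0.     0.     0.     1.   ]]
pk 794 0.1115 ((517.4074096679688, -232.01832580566406), (43.847938537597656, 42.86000061035156), 78.19218444824219)
sq 838 0.0912 ((608.5628662109375, 146.36737060546875), (42.9920654296875, 43.43631362915039), 88.13037109375)
rd 683 0.0911 ((510.4860534667969, 319.0267639160156), (41.842533111572266, 42.392208099365234), 0.9646201729774475)
```

View pics/fin.png

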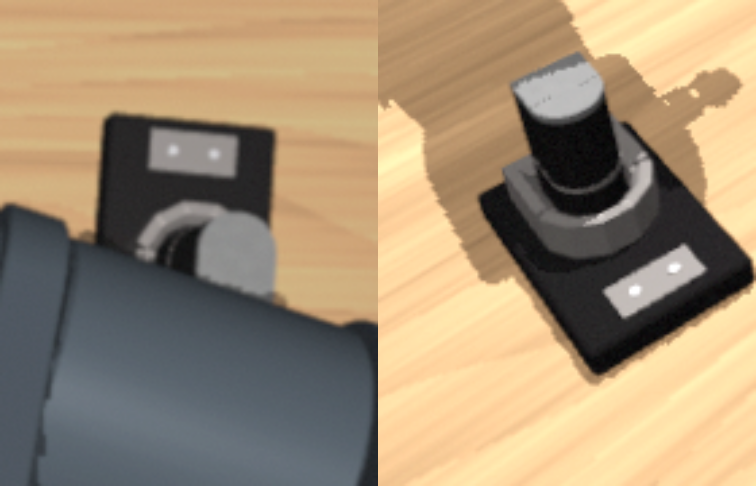

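The pack stands upright in the well with its flat on the well's flat side. Its top measures 111.5 mm against 110 mm nominal, with the other packs also reading about 1.2 mm high, so it is home. The arm is clear and the other packs haven't moved. Handing in.

```bash
python3 -c "
from workcell import workorder;print(workorder.sign_off())"
```

```text
the job is handed in; nothing more can be done
None
```

The D-shaped battery is standing home in the charger's well, released, and the job is handed in at about 9 s of the 35 s allowed. I gripped it across its parallel sides at 40 N and turned it about −66° to match the well. I then lowered it, still held, until the wrist force rose at the predicted height (TCP z 134.5 mm).

**Last checks**
- **Depth:** the pack's top measured 111.5 mm against 110 mm nominal. The untouched packs also read about 1.2 mm high, so this is camera bias.
- **Orientation and fit:** it stands upright with its flat on the well's flat side. In the final top view the arm partly hid the pack, so its final centre and yaw come from the insertion measurements, where it was within about 0.5 mm of the well's centre.
- **Other packs:** the square and round packs are within 1 mm of where they started.
- **Arm:** it is clear, and the wrist force stayed around 11 N at floor contact.

**What disagreed or failed**
- The top and wrist cameras disagreed by about 2 mm on the well's position, so I used the offset between pack and well within the wrist view.
- My first set of moves was refused because some keys were missing; nothing moved.

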